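# Find the loaded calibration-block case by its weight and lock it in the dock

### The job

Three identical black cases stand about the bench and only one still holds its steel calibration block: lift them to feel which one is heavy. Set that case upright and lengthwise in the channel of the aluminium docking cradle, slide it fully home against the back stop, and then press the cradle's sprung lever down until it snaps and stays down. Leave the two empty cases standing upright on the bench, never tip a case over, and do not disturb the other things.

Things in the scene. Friction and masses are not known exactly. Their poses are not given: they have to be found in the camera images.
- case_a: one of three look-alike closed black hard cases: 120 (x, length) x 50 (y) x 60 mm high, flat top, upright, yaw within 0.6. Origin: centre of underside, z up. Pinch across the 50 mm width. One case holds a steel block (in all 0.54 to 0.72 kg), two are empty (0.23 kg); which one varies and cannot be seen
- case_b: one of three look-alike closed black hard cases: 120 (x, length) x 50 (y) x 60 mm high, flat top, upright, yaw within 0.6. Origin: centre of underside, z up. Pinch across the 50 mm width. One case holds a steel block (in all 0.54 to 0.72 kg), two are empty (0.23 kg); which one varies and cannot be seen
- case_c: one of three look-alike closed black hard cases: 120 (x, length) x 50 (y) x 60 mm high, flat top, upright, yaw within 0.6. Origin: centre of underside, z up. Pinch across the 50 mm width. One case holds a steel block (in all 0.54 to 0.72 kg), two are empty (0.23 kg); which one varies and cannot be seen
- dock: aluminium cradle fixed to the bench. Origin: underside, on the channel's centre line, z up. Base plate 8 mm thick (x -85 to 120, y -118 to 38 mm); on it a channel along x, 60 mm wide, between rails 8 mm thick up to z = 22 mm (x -85 to 75), open on top and at its front (-x). A case home in it has its origin at x = +5, y = 0, z = 8 mm
- dock_stop (a point): middle of the foot of the cradle's back stop, which closes the channel's far end: at x = +65, y = 0, z = 8 mm in the cradle's frame (same axes); the stop is 76 mm wide and rises to z = 38 mm. A case's end must rest against it
- lever (a joint): sprung hold-down lever, pivot at x 100, y -98, z 80 mm in the cradle's frame, axis along y: 0 = raised, sloping up 37 degrees towards the front; 0.65 rad = level, fully down. It springs up below 0.5 and snaps down and holds above; about 10 N at the pad. A cross foot 48 mm from the pivot comes down 5 mm above the far end of a case in the channel
- lever_pad (a point): middle of the top of the rubber press pad (36 x 30 mm) at the lever's free end, 155 mm from the pivot and 8 mm above the arm's line: in the cradle's frame at x -19, y -98, z 180 mm when raised; x -55, y -98, z 88 mm when down
- stud: bystander: steel ball stud standing on its shank, 148 mm tall, ball 58 mm across. Origin: about the middle of its underside, z up
- bottle: bystander: white bottle, 54 mm across, 150 mm tall. Origin: about the middle of its underside, z up
- spray: bystander: spray can, 56 mm across, 145 mm tall. Origin: about the middle of its underside, z up
- mouse: bystander: computer mouse, 100 x 56 x 30 mm. Origin: about the middle of its underside, z up
- wedge: bystander: steel step wedge, 110 x 32 x 40 mm. Origin: about the middle of its underside, z up
Mind the look-alikes: they are no part of the job. What is shaped like the case_a but purple is not meant.

How it is judged:
By the outcome, as a careful person would: the job done as asked, in the order asked, and still so for the second after the job is handed in, with the robot touching nothing.
It also fails if it takes over 70 s, if anything falls off the work surface, if the arm or the gripper's body presses on something with over 40 N, if the wrist force passes 120 N, or if a joint passes its speed limit or range.

### The arm

A 6-joint arm with a two-finger parallel gripper is mounted at the origin on the work surface. World frame = base frame: x ahead of the robot, y to its left, z up, the work surface at z = 0. Lengths are in m, angles in rad, forces in N, time in s.
With the tool pointing down it reaches from about 0.275 to 0.85 m from the base axis. Payload 5.2 kg.
Tool frame: the origin (TCP) lies on the centre line of the jaws, within the pads' length; the fingertips stand robot.tip_extent ahead of it and the grasp point (between the pads) lies 6 mm ahead of it (robot.tip_extent is the distance from the TCP to the fingertips, in m); x points along the fingers, z is the direction in which the jaws open and shut, and the axes are right-handed (so a half turn about x gives the same grasp; the last joint's range is limited). The gripper opens to 85 mm and grips with 20 to 120 N. Pads are 22 mm wide; open, the fingers measure 114 mm over their backs; the gripper's body (76 mm by 85 mm) begins 54 mm behind the grasp point. The pads swing forward as they close: fully open they stand 13 mm farther back than shut.
Start: joints at [-1.516, 0.259, 1.535, -0, 1.348, -0.203], TCP at [0.14, -0.532, 0.256] pointing down, gripper open.
Joint ranges: [-3.14, 3.14], [-0.91, 2.08], [0.19, 2.58], [-1.22, 4.36], [0.22, 2.71], [-3.12, 3.12]. Speed limits (rad/s): [2.57, 2.57, 3.14, 3.14, 3.14, 3.14].

### API

Orientations are given as a rotation vector (axis times angle).
In Python, from bench import robot gives the robot as it stands. The module is installed in compiled form; this text tells all that it offers.
- The arm moves only by the tool send_rows, never from a script. Its argument "increments" is a list of rows, each a list of 3 entries, a list of its own where there are three numbers: the shift along the tool's x, y, z normalised to -1 to 1, where 1 is 200 mm, then the turn about the tool's x normalised to -1 to 1, where 1 is 45 degrees, then the closure, from 0 (fully open) to 1 (shut). In form: [[[x, y, z], spin, grip], ...]. A call has 1 to 8 rows; each row is the pose to reach, as a shift and turn from the pose commanded when the call began, along the tool's axes at that moment; what a row does not reach only later rows make up. A row lasts 1/12 s, in which the tool goes at most 41.7 mm and 7.16 degrees, less where a joint would pass 70% of its speed; a pose out of reach is approached as far as the arm can. A call with a number of a shift or a turn outside -1 to 1 is refused whole. A call with a gripper value outside its range is refused whole. The fingers move at their own pace and stop on an object; "squeeze" is the grip in N (left out, the last holds). Time passes only in rows, so rows that repeat a pose let the fingers close. It gives the time, the measured TCP pose, the force and the opening at its end, in the units of the state.
- robot.state(): the state, without advancing time (a new reading comes with each control period).
- robot.get_image(name): name is "scene" or "top"; returns the picture (480x640x3 uint8, blue, green, red); there is no depth.
- robot.camera_params(name): a dict with "K" (3x3 intrinsics, pixels), "k1" (the pictures are not rectified: a ray, as slopes to the right and down, at radius r is drawn at 1 + k1 r^2 times it, then the intrinsics apply), "view" (4x4, takes a point from world to camera coordinates). Camera axes: x right, y up, looking along -z (the intrinsics and any distortion apply to the point x, -y, -z); pixel columns grow to the right and rows downward; lengths in m; the calibration is good to about 2 mm. A picture is of the moment at which its call begins. camera_params takes no time and is no camera call.
- robot.close_job(): hands the job in, once; it reports no verdict.
The state is a dict: "time_s": time; "q": joint angles; "dq": joint speeds; "joint_efforts": joint torques, N m; "ee_pos": TCP position; "eef_rot": TCP orientation; "force": force on the tool from outside, world axes, zero at the start; "wrist_torque": the same for the moment, N m; "finger_gap": finger opening in m.
Only numpy, scipy, OpenCV 4.12 (cv2) and the standard library are available. Lean on these libraries where they do the work, as an engineer would, in place of code of your own. Each camera call takes 0.05 s, during which the arm holds its last target.

## Working session

There is one attempt and no reset: what is moved stays moved. The work goes in short steps, Python scripts to look and compute and a tool call to move; the robot and the scene stay as the last step left them, time stands still between calls to the robot, and variables do not carry over. Pictures are saved under pics/ and viewed, and the job is handed in when it is done.

Besides the shell and the picture viewer there is one more tool, called after "Request:" as name(argument=value, ...) on one line, values as JSON. send_rows: Moves the arm, as the interface text tells. Scaled input: -1 to 1 covers 200 mm each way for a shift and 45 degrees each way for a turn. Its arguments: {"type":"object","properties":{"increments":{"type":"array","items":{"type":"array"}},"squeeze":{"type":"number"}},"required":["increments"]}

```bash
mkdir -p pics; python3 - <<'E'
from bench import robot
import cv2
s=robot.state(); print(s, robot.tip_extent)
for n in("scene","top"):
    im=robot.get_image(n); cv2.imwrite(f"pics/{n}0.png",im)
    p=robot.camera_params(n); print(n,p)
E
```

```text
{'time_s': 0.0, 'q': array([-1.51581395e+00,  2.59360605e-01,  1.53609607e+00, -2.52279544e-06,
        1.34797324e+00, -2.02798515e-01]), 'dq': array([ 0.00037758, -0.00030401,  0.00340704,  0.00084197,  0.00031862,
       -0.0006485 ]), 'joint_efforts': array([ 7.71064970e-04, -4.46019995e+01, -2.90567601e+01, -3.29865925e-04,
        1.16627023e-02,  4.76606914e-06]), 'ee_pos': array([ 0.14021027, -0.53133249,  0.25545995]), 'eef_rot': array([ 1.0185689 ,  1.32141557, -1.01625203]), 'force': array([ 0.86725609, -0.48596659,  0.35098654]), 'wrist_torque': array([ 0.04339989, -0.03178196, -0.01183372]), 'finger_gap': 0.0855078491104199} 0.025
scene {'K': array([[485.77778603,   0.        , 316.22284858],
       [  0.        , 485.77778603, 236.19559893],
       [  0.        ,   0.        ,   1.        ]]), 'k1': -0.10731943220405117, 'view': array([[-0.80983821,  0.58650277, -0.01328833,  0.49084401],
       [-0.49547268, -0.67166536,  0.55079259,  0.17369842],
       [ 0.31411607,  0.45263689,  0.83453637, -1.53254898],
       [ 0.        ,  0.        ,  0.        ,  1.        ]])}
top {'K': array([[527.86989098,   0.        , 320.39977843],
       [  0.        , 527.86989098, 233.19877441],
       [  0.        ,   0.        ,   1.        ]]), 'k1': -0.12463448655930266, 'view': array([[ 0.0252109 , -0.99968082, -0.00163496, -0.03511739],
       [ 0.98163395,  0.02444634,  0.18920138, -0.59335596],
       [-0.18910102, -0.00637487,  0.98193695, -1.27817285],
       [ 0.        ,  0.        ,  0.        ,  1.        ]])}
```

View pics/scene0.png

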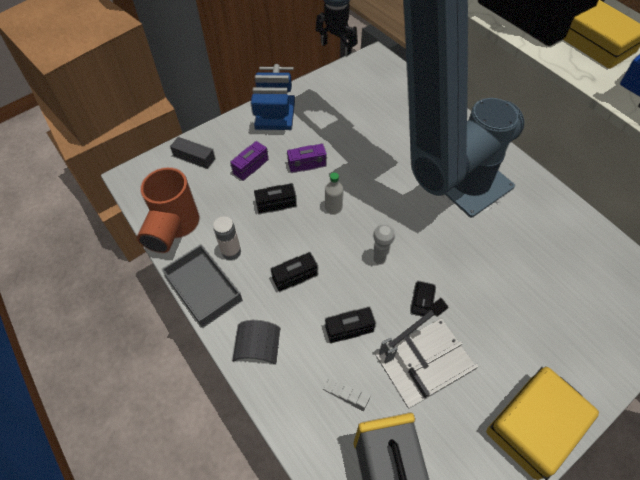

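View pics/top0.png

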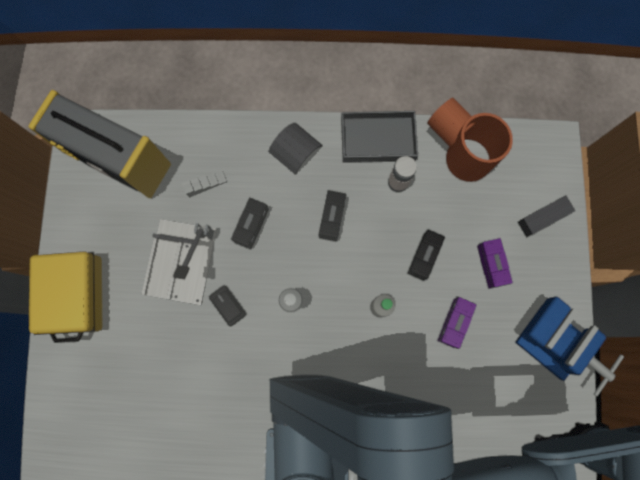

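Top view: black cases at about (251,223), (333,215) and (426,254), purple look-alikes at (495,263) and (458,322), cradle around (180,262) with its lever pad at about (182,270). I'll zoom in.

```bash
cat > h.py <<'E'
import numpy as np, cv2
from bench import robot
from scipy.spatial.transform import Rotation as R
def rays(n,uv):
    p=robot.camera_params(n);K=p["K"];uv=np.atleast_2d(np.float64(uv)).reshape(-1,1,2)
    D=np.array([p["k1"],0,0,0.])
    x=cv2.undistortPointsIter(uv,K,D,None,None,(3,100,1e-12)).reshape(-1,2)
    V=p["view"];d=np.c_[x[:,0],-x[:,1],-np.ones(len(x))]@V[:3,:3]
    return -V[:3,:3].T@V[:3,3], d
def plane(n,uv,z):
    o,d=rays(n,uv); return o+d*((z-o[2])/d[:,2])[:,None]
def tri(u1,u2):
    o1,d1=rays("scene",u1);o2,d2=rays("top",u2);d1=d1[0]/np.linalg.norm(d1);d2=d2[0]/np.linalg.norm(d2)
    s=np.linalg.lstsq(np.c_[d1,-d2],o2-o1,rcond=None)[0]
    a=o1+s[0]*d1;b=o2+s[1]*d2; return (a+b)/2,np.linalg.norm(a-b)
def proj(n,P):
    p=robot.camera_params(n);V=p["view"];c=np.atleast_2d(P)@V[:3,:3].T+V[:3,3];c=c*[1,-1,-1]
    return cv2.projectPoints(c,np.zeros(3),np.zeros(3),p["K"],np.array([p["k1"],0,0,0.]))[0].reshape(-1,2)
E
python3 - <<'E'
import cv2
t=cv2.imread("pics/top0.png");s=cv2.imread("pics/scene0.png")
a=cv2.resize(t[205:325,130:290],None,fx=5,fy=5,interpolation=cv2.INTER_CUBIC);cv2.imwrite("pics/z1.png",a)
a=cv2.resize(t[180:290,290:450],None,fx=5,fy=5,interpolation=cv2.INTER_CUBIC);cv2.imwrite("pics/z2.png",a)
a=cv2.resize(s[270:420,320:480],None,fx=4,fy=4,interpolation=cv2.INTER_CUBIC);cv2.imwrite("pics/z3.png",a)
E
```

```text
(no output)
```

View pics/z1.png

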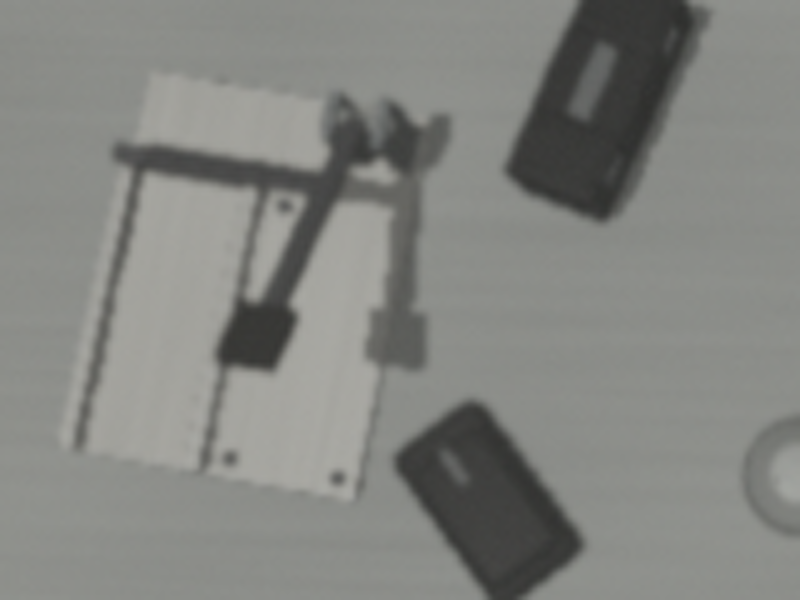

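View pics/z2.png

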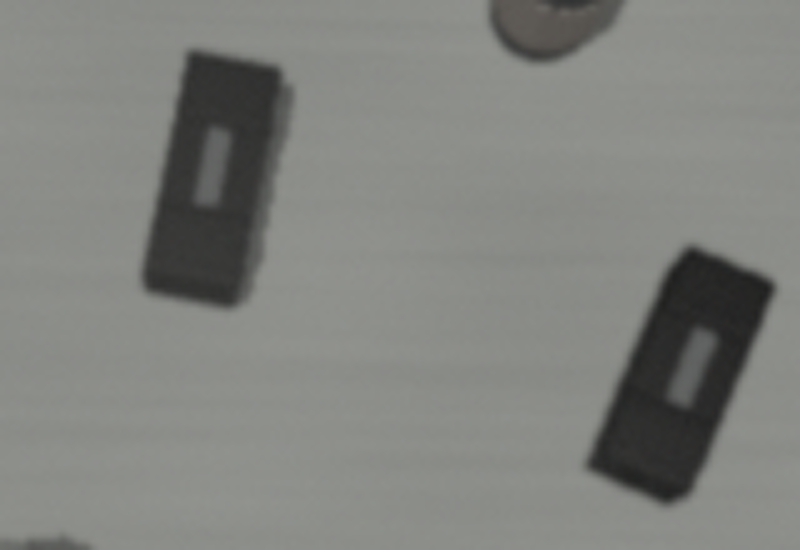

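View pics/z3.png

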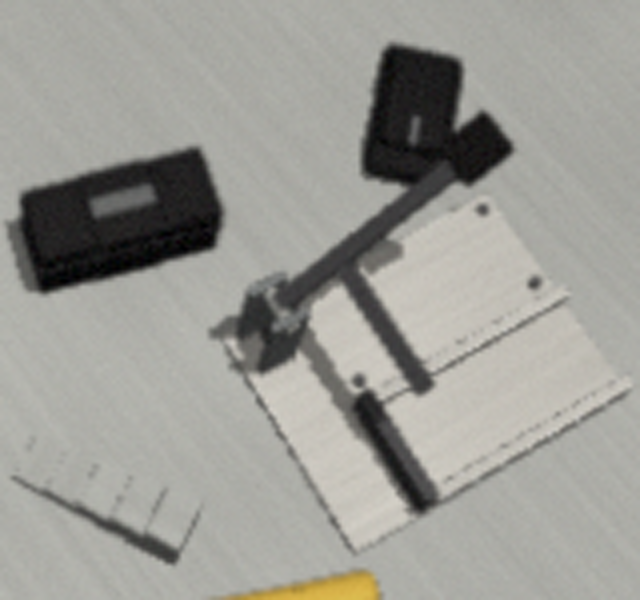

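```bash
cat > m1.py <<'E'
from h import *
z1=lambda x,y:(130+(x+.5)/5-.5,205+(y+.5)/5-.5)
z2=lambda x,y:(290+(x+.5)/5-.5,180+(y+.5)/5-.5)
z3=lambda x,y:(320+(x+.5)/4-.5,270+(y+.5)/4-.5)
print("camtop",rays("top",(0,0))[0])
FL,FR,BL=plane("top",[z1(66,447),z1(357,500),z1(152,72)],.008)[:, :2]
print(FL,FR,BL,np.linalg.norm(FL-FR),np.linalg.norm(FL-BL))
print("yaws",np.arctan2(*(BL-FL)[::-1]),np.arctan2(*(FL-FR)[::-1])-np.pi/2)
F3=plane("scene",[z3(357,551)],.008); print("scene BL",F3)
print("pad",tri(z3(483,148),z1(258,337)))
# cases: mask
t=cv2.imread("pics/top0.png"); g=t.max(2)
for nm,(x0,y0,x1,y1) in dict(A=(230,195,275,252),B=(312,185,352,245),C=(400,225,450,285)).items():
    m=np.zeros_like(g);m[y0:y1,x0:x1]=(g[y0:y1,x0:x1]<85)*255
    cs=max(cv2.findContours(m,cv2.RETR_EXTERNAL,cv2.CHAIN_APPROX_NONE)[0],key=cv2.contourArea)
    P=plane("top",cs.reshape(-1,2),.06)[:,:2]*1000
    print(nm,cv2.minAreaRect(P.astype(np.float32)))
E
python3 m1.py
```

```text
camtop [ 0.34163991 -0.02874899  1.3672915 ]
[0.43041381 0.43912553] [0.40828159 0.28317332] [0.63133813 0.40907369] 0.15751485193839176 0.20315928778836254
yaws -0.14846741817949277 -0.1409752543344427
scene BL [[0.62961548 0.41082775 0.008     ]]
pad (array([0.47075264, 0.29684649, 0.17821184]), np.float64(0.005619400753965131))
A ((615.2274169921875, 157.8879852294922), (62.03070068359375, 121.66937255859375), 69.73079681396484)
B ((640.7323608398438, -50.284706115722656), (52.20389175415039, 126.25422668457031), 80.00043487548828)
C ((545.453125, -286.9661560058594), (53.45036697387695, 126.72276306152344), 67.6275863647461)
```

```bash
cat > m2.py <<'E'
from h import *
import sys
def box(x,y,yaw,L=.12,W=.05,z0=0,z1=.06,cx=0,cy=0):
    c,s=np.cos(yaw),np.sin(yaw);o=[]
    for z in(z0,z1):
        for a,b in((1,1),(1,-1),(-1,-1),(-1,1)):
            u,v=cx+a*L/2,cy+b*W/2;o.append((x+c*u-s*v,y+s*u+c*v,z))
    return np.array(o)
def draw(im,n,P,f,off,col):
    q=((proj(n,P)-off+.5)*f-.5).round().astype(int)
    for k in range(4):
        for i,j in((k,(k+1)%4),(4+k,4+(k+1)%4),(k,k+4)): cv2.line(im,tuple(map(int,q[i])),tuple(map(int,q[j])),col,1)
def overlay(src,n,crop,f,boxes,out):
    x0,y0,x1,y1=crop
    a=cv2.resize(src[y0:y1,x0:x1],None,fx=f,fy=f,interpolation=cv2.INTER_CUBIC)
    for b,c in boxes: draw(a,n,b,f,(x0,y0),c)
    cv2.imwrite(out,a)
E
cat > m3.py <<'E'
from m2 import *
t=cv2.imread("pics/top0.png");s=cv2.imread("pics/scene0.png")
B=[box(.620,.162,-.354),box(.646,-.0507,-.175),box(.549,-.2925,-.39)]
B=[(b,(0,255,0)) for b in B]
d=(.509,.3892,-.145)
B+=[(box(*d,L=.205,W=.156,z1=.008,cx=.0175,cy=-.04),(0,0,255)),(box(*d,L=.16,W=.008,z0=.008,z1=.022,cx=-.005,cy=.034),(255,0,0)),
(box(*d,L=.16,W=.008,z0=.008,z1=.022,cx=-.005,cy=-.034),(255,0,0)),(box(*d,L=.036,W=.03,z0=.17,z1=.18,cx=-.019,cy=-.098),(255,255,0))]
overlay(t,"top",(130,190,290,310),5,B,"pics/o1.png")
overlay(t,"top",(290,180,450,290),5,B,"pics/o2.png")
overlay(s,"scene",(250,180,480,410),3,B,"pics/o3.png")
E
python3 m3.py
```

```text
(no output)
```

View pics/o1.png

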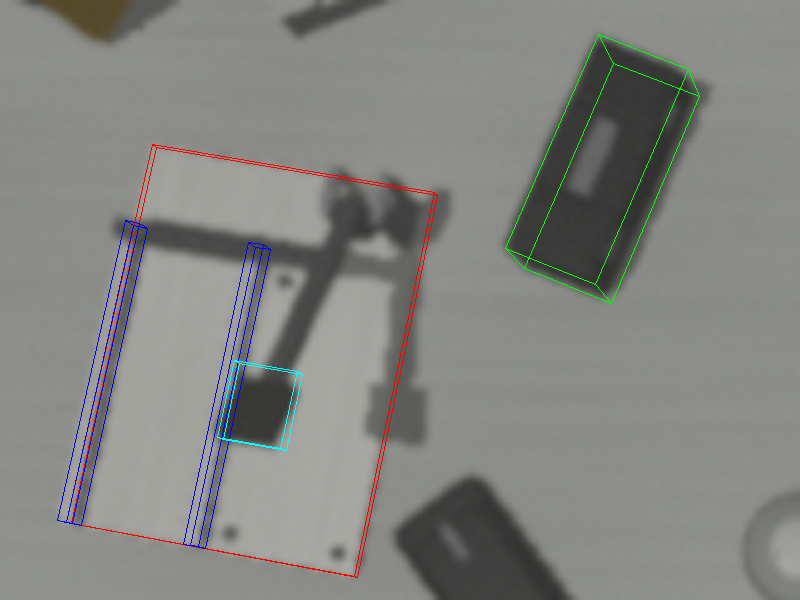

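View pics/o2.png

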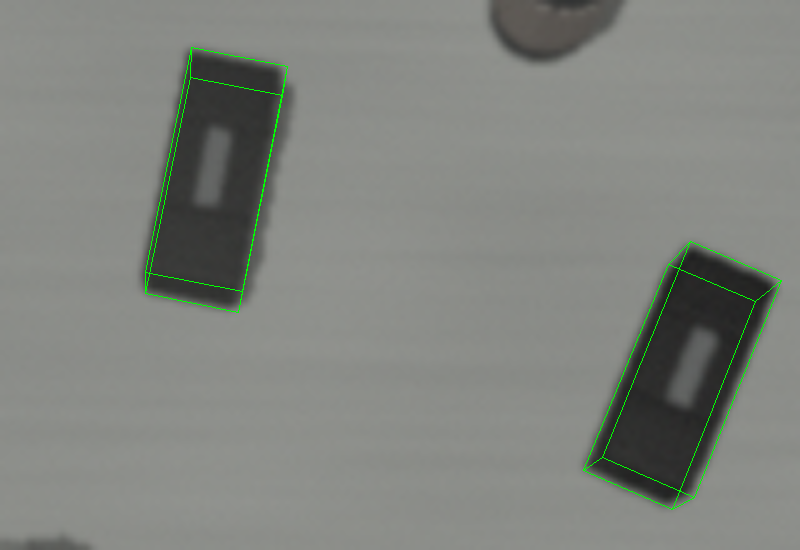

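View pics/o3.png

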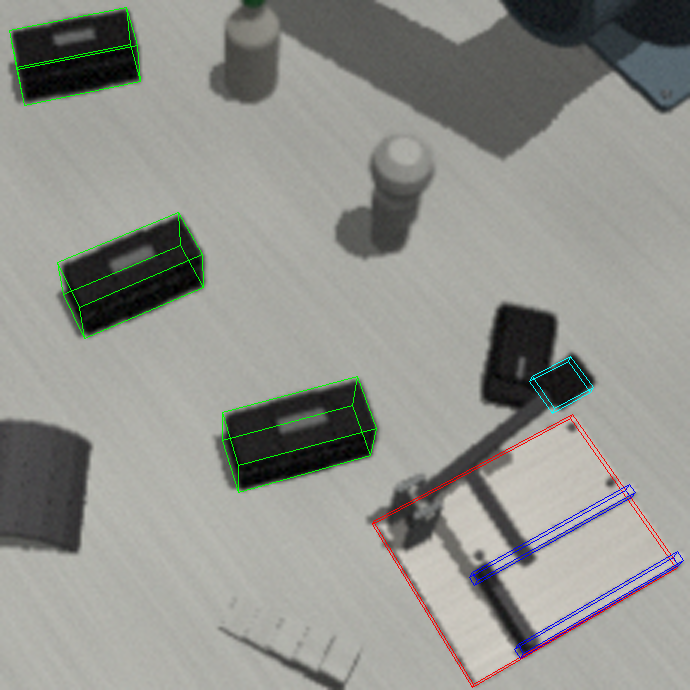

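Wireframes computed from the measurements match all three cases in both views (within about 2 mm), and the cradle's plate and rails also match. I'll plan the first grasp, on case C.

```bash
cat > plan.py <<'E'
from h import *
import sys
C=dict(A=(.620,.162,-.354),B=(.646,-.0507,-.175),C=(.549,-.2925,-.39))
D=(.509,.3892,-.145)
def loc(p,u,v): c,s=np.cos(p[2]),np.sin(p[2]); return np.array([p[0]+c*u-s*v,p[1]+s*u+c*v])
def plan(xy,z,yaw):
    s=robot.state();Rm=R.from_rotvec(s["eef_rot"]).as_matrix()
    d=np.array([xy[0],xy[1],z])-s["ee_pos"]; sh=Rm.T@d/.2
    j=Rm[:,2];cur=np.arctan2(j[1],j[0]); a=(yaw+np.pi/2-cur+np.pi/2)%np.pi-np.pi/2
    spin=a*np.sign(Rm[2,0])/(np.pi/4)
    print("t",s["time_s"],"pos",s["ee_pos"].round(4),"jawyaw",round(cur,3),"toolx",Rm[:,0].round(3),"F",s["force"].round(2),"gap",s["finger_gap"].round(4),"q",s["q"].round(2))
    print("target",np.round(d+s["ee_pos"],4),"shift",sh.round(3),"spin",round(spin,3),"dist",np.linalg.norm(d).round(3))
E
python3 -c "
from plan import *
plan(loc(C['C'],-.015,0),.256,C['C'][2])
print(R.from_rotvec(robot.state()['eef_rot']).as_matrix().round(3))"
```

```text
Traceback (most recent call last):
  File "plan.py", line 11, in plan
    print("t",s["time_s"],"pos",s["ee_pos"].round(4),"jawyaw",round(cur,3),"toolx",Rm[:,0].round(3),"F",s["force"].round(2),"gap",s["finger_gap"].round(4),"q",s["q"].round(2))
                                                                                                                                  ^^^^^^^^^^^^^^^^^^^^^
AttributeError: 'float' object has no attribute 'round'
```

```bash
sed -i 's/s\["finger_gap"\].round(4)/round(s["finger_gap"],4)/' plan.py
python3 -c "
from plan import *
plan(loc(C['C'],-.015,0),.256,C['C'][2])
print(R.from_rotvec(robot.state()['eef_rot']).as_matrix().round(3))"
```

```text
t 0.1 pos [ 0.1402 -0.5314  0.2555] jawyaw -1.313 toolx [-0.     0.002 -1.   ] F [ 0.37 -0.15  0.74] gap 0.0852 q [-1.52  0.26  1.54  0.    1.35 -0.2 ]
target [ 0.5351 -0.2868  0.256 ] shift [-0.     2.221 -0.679] spin 0.825 dist 0.465
[[-0.     0.967  0.255]
 [ 0.002  0.255 -0.967]
 [-1.     0.    -0.002]]
```

Request:
send_rows(increments=[[[0,1,-0.306],0.825,0],[[0,1,-0.306],0.825,0],[[0,1,-0.306],0.825,0],[[0,1,-0.306],0.825,0],[[0,1,-0.306],0.825,0],[[0,1,-0.306],0.825,0],[[0,1,-0.306],0.825,0]], squeeze=80)

```text
time_s: 0.68
ee_pos: [0.321, -0.4188, 0.256]
eef_rot: [1.492, 1.0, -1.489]
force: [0.1, -0.6, -0.1]
finger_gap: 0.0857
```

```bash

python3 -c "
from plan import *
plan(loc(C['C'],-.015,0),.200,C['C'][2])"
```

```text
t 0.6833 pos [ 0.321  -0.4188  0.256 ] jawyaw -1.96 toolx [ 0.001  0.002 -1.   ] F [ 0.13 -0.6  -0.14] gap 0.0857 q [-1.13  0.22  1.59  0.    1.34  0.83]
target [ 0.5351 -0.2868  0.2   ] shift [ 0.282  0.74  -1.017] spin 0.001 dist 0.258
```

Request:
send_rows(increments=[[[0.1,0.74,-1],0,0],[[0.1,0.74,-1],0,0],[[0.28,0.74,-1],0,0],[[0.28,0.74,-1],0,0],[[0.28,0.74,-1],0,0],[[0.28,0.74,-1],0,0],[[0.28,0.74,-1],0,0],[[0.28,0.74,-1],0,0]])

```text
time_s: 1.35
ee_pos: [0.5318, -0.2913, 0.1984]
eef_rot: [1.487, 1.005, -1.489]
force: [-0.5, 0.5, -0.3]
finger_gap: 0.0857
```

```bash

python3 -c "
from plan import *
plan(loc(C['C'],-.015,0),.053,C['C'][2])"
```

```text
t 1.35 pos [ 0.5318 -0.2913  0.1984] jawyaw -1.956 toolx [-0.002  0.002 -1.   ] F [-0.53  0.46 -0.29] gap 0.0857 q [-0.68  0.4   1.47  0.    1.27  1.27]
target [ 0.5351 -0.2868  0.053 ] shift [ 0.727  0.009 -0.026] spin 0.006 dist 0.145
```

Request:
send_rows(increments=[[[0.2,0.01,-0.026],0,0],[[0.4,0.01,-0.026],0,0],[[0.56,0.01,-0.026],0,0],[[0.68,0.01,-0.026],0,0],[[0.725,0.01,-0.026],0,0],[[0.725,0.01,-0.026],0,0.2]])

```text
time_s: 1.85
ee_pos: [0.5323, -0.2894, 0.0532]
eef_rot: [1.491, 1.003, -1.494]
force: [0.0, 0.9, -0.2]
finger_gap: 0.0758
```

Request:
send_rows(increments=[[[0,0,0],0,1],[[0,0,0],0,1],[[0,0,0],0,1],[[0,0,0],0,1],[[0,0,0],0,1],[[0,0,0],0,1],[[0,0,0],0,1],[[0,0,0],0,1]], squeeze=80)

```text
time_s: 2.52
ee_pos: [0.5361, -0.2903, 0.058]
eef_rot: [1.49, 0.994, -1.488]
force: [-0.5, -0.9, 6.9]
finger_gap: 0.0486
```

Request:
send_rows(increments=[[[-0.07,0,0],0,1],[[-0.14,0,0],0,1],[[-0.2,0,0],0,1],[[-0.2,0,0],0,1],[[-0.2,0,0],0,1],[[-0.2,0,0],0,1],[[-0.2,0,0],0,1]])

```text
time_s: 3.1
ee_pos: [0.5343, -0.2885, 0.0944]
eef_rot: [1.49, 1.0, -1.491]
force: [-0.2, -0.3, -1.8]
finger_gap: 0.0486
```

```bash

python3 -c "
from plan import *
s=robot.state();print(s['force'],s['wrist_torque'],s['ee_pos'])
im=robot.get_image('scene');s=robot.state();print(s['force'],s['wrist_torque'],s['ee_pos'],s['finger_gap'])
cv2.imwrite('pics/s1.png',cv2.resize(im[120:270,190:390],None,fx=4,fy=4))"
```

```text
[-0.20206366 -0.26967184 -1.76445511] [-0.01814235  0.05218676  0.04485256] [ 0.53425432 -0.28847803  0.09441113]
[-0.34841935  1.0773797  -1.07869957] [0.0162943  0.05682873 0.00191465] [ 0.53422628 -0.28847481  0.09432888] 0.04851820244843685
```

View pics/s1.png

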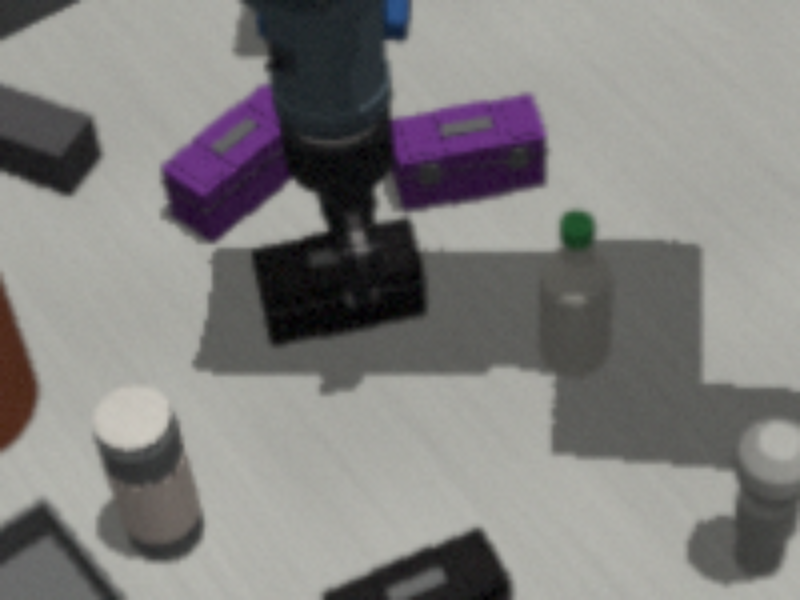

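The case is held clear of the bench with about 1.1–1.8 N of load, so C is empty. I'll set it back down.

Request:
send_rows(increments=[[[0.07,0,0],0,1],[[0.13,0,0],0,1],[[0.17,0,0],0,1],[[0.182,0,0],0,1],[[0.182,0,0],0,1],[[0.182,0,0],0,1]])

```text
time_s: 3.65
ee_pos: [0.5344, -0.2886, 0.0584]
eef_rot: [1.49, 1.0, -1.491]
force: [-0.4, 0.7, -0.8]
finger_gap: 0.0486
```

Request:
send_rows(increments=[[[0,0,0],0,0],[[0,0,0],0,0],[[0,0,0],0,0],[[-0.1,0,0],0,0],[[-0.3,0,0],0,0],[[-0.5,0,0],0,0],[[-0.7,0,0],0,0],[[-0.78,0,0],0,0]])

```text
time_s: 4.32
ee_pos: [0.5368, -0.2904, 0.2214]
eef_rot: [1.491, 0.989, -1.486]
force: [0.6, -1.0, 0.8]
finger_gap: 0.0854
```

```bash

python3 -c "
from plan import *
plan(loc(C['B'],-.015,0),.200,C['B'][2])"
```

```text
t 4.3167 pos [ 0.5368 -0.2904  0.2214] jawyaw -1.961 toolx [ 0.007 -0.006 -1.   ] F [ 0.56 -0.97  0.79] gap 0.0854 q [-0.68  0.38  1.44  0.    1.3   1.28]
target [ 0.6312 -0.0481  0.2   ] shift [ 0.103 -0.025 -1.3  ] spin -0.274 dist 0.261
```

Request:
send_rows(increments=[[[0.05,-0.02,-1],-0.274,0],[[0.05,-0.02,-1],-0.274,0],[[0.05,-0.02,-1],-0.274,0],[[0.05,-0.02,-1],-0.274,0],[[0.05,-0.02,-1],-0.274,0],[[0.05,-0.02,-1],-0.274,0]])

```text
time_s: 4.82
ee_pos: [0.6086, -0.0961, 0.2047]
eef_rot: [1.336, 1.126, -1.331]
force: [0.1, -0.6, 0.3]
finger_gap: 0.0852
```

```bash

python3 -c "
from plan import *
plan(loc(C['B'],-.015,0),.120,C['B'][2])"
```

```text
t 4.8167 pos [ 0.6086 -0.0961  0.2047] jawyaw -1.74 toolx [ 0.001  0.003 -1.   ] F [ 0.07 -0.56  0.3 ] gap 0.0852 q [-0.34  0.41  1.44  0.    1.29  1.4 ]
target [ 0.6312 -0.0481  0.12  ] shift [ 0.424  0.071 -0.254] spin 0.007 dist 0.1
```

Request:
send_rows(increments=[[[0,0.06,-0.22],0,0],[[0.15,0.065,-0.245],0,0],[[0.3,0.065,-0.245],0,0],[[0.4,0.065,-0.245],0,0],[[0.42,0.065,-0.245],0,0],[[0.42,0.065,-0.245],0,0]])

```text
time_s: 5.32
ee_pos: [0.6274, -0.0565, 0.1193]
eef_rot: [1.336, 1.124, -1.34]
force: [-0.3, -0.6, -0.0]
finger_gap: 0.0854
```

```bash

python3 -c "
from plan import *
plan(loc(C['B'],-.015,0),.053,C['B'][2])"
```

```text
t 5.3167 pos [ 0.6274 -0.0565  0.1193] jawyaw -1.746 toolx [-0.004  0.001 -1.   ] F [-0.33 -0.65 -0.05] gap 0.0854 q [-0.27  0.52  1.5  -0.    1.13  1.48]
target [ 0.6312 -0.0481  0.053 ] shift [ 0.331  0.013 -0.045] spin -0.0 dist 0.067
```

Request:
send_rows(increments=[[[0.0,0.013,-0.045],0,0],[[0.12,0.013,-0.045],0,0],[[0.24,0.013,-0.045],0,0],[[0.32,0.013,-0.045],0,0],[[0.32,0.013,-0.045],0,0.2],[[0.32,0.013,-0.045],0,0.3]])

```text
time_s: 5.82
ee_pos: [0.6335, -0.0481, 0.0581]
eef_rot: [1.338, 1.12, -1.336]
force: [-0.2, 0.2, 0.5]
finger_gap: 0.0641
```

Request:
send_rows(increments=[[[0,0,0],0,1],[[0,0,0],0,1],[[0,0,0],0,1],[[0,0,0],0,1],[[0,0,0],0,1],[[0,0,0],0,1]])

```text
time_s: 6.32
ee_pos: [0.6346, -0.0484, 0.0598]
eef_rot: [1.339, 1.117, -1.333]
force: [0.5, 0.6, 6.4]
finger_gap: 0.0485
```

Request:
send_rows(increments=[[[-0.07,0,0],0,1],[[-0.14,0,0],0,1],[[-0.2,0,0],0,1],[[-0.2,0,0],0,1],[[-0.2,0,0],0,1],[[-0.2,0,0],0,1],[[-0.2,0,0],0,1]])

```text
time_s: 6.9
ee_pos: [0.6319, -0.0479, 0.096]
eef_rot: [1.336, 1.123, -1.338]
force: [-0.3, 0.0, -2.8]
finger_gap: 0.0486
```

```bash

python3 -c "
from plan import *
s=robot.state();print(s['force'],s['wrist_torque'],s['ee_pos'])
im=robot.get_image('scene');s=robot.state();print(s['force'],s['wrist_torque'],s['ee_pos'],s['finger_gap'])
cv2.imwrite('pics/s2.png',cv2.resize(im[120:360,190:430],None,fx=2.5,fy=2.5))"
```

```text
[-0.29446258  0.04737353 -2.7906024 ] [-0.02250925  0.0428256   0.02015164] [ 0.63194954 -0.04789684  0.09596215]
[ 0.62216506  0.57533273 -2.14109185] [0.03049662 0.03065504 0.02798158] [ 0.63198509 -0.04788056  0.09589227] 0.048541544767591434
```

View pics/s2.png

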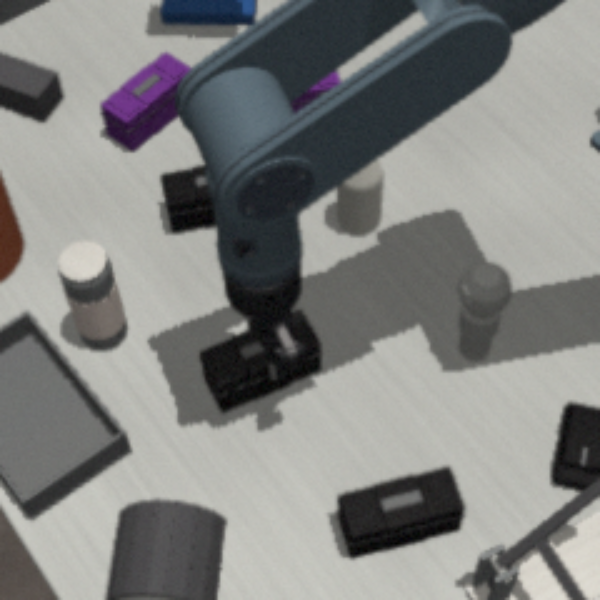

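B also weighs only about 2.1–2.8 N, so it is empty and A should be the heavy one. I'll put B down.

Request:
send_rows(increments=[[[0.07,0,0],0,1],[[0.13,0,0],0,1],[[0.17,0,0],0,1],[[0.182,0,0],0,1],[[0.182,0,0],0,1],[[0.182,0,0],0,1]])

```text
time_s: 7.45
ee_pos: [0.632, -0.0479, 0.0601]
eef_rot: [1.336, 1.123, -1.338]
force: [-2.4, 0.3, 1.3]
finger_gap: 0.0487
```

Request:
send_rows(increments=[[[0,0,0],0,0],[[0,0,0],0,0],[[0,0,0],0,0],[[-0.1,0,0],0,0],[[-0.3,0,0],0,0],[[-0.45,0,0],0,0],[[-0.6,0,0],0,0],[[-0.65,0,0],0,0]])

```text
time_s: 8.12
ee_pos: [0.635, -0.0486, 0.196]
eef_rot: [1.34, 1.114, -1.331]
force: [1.2, -0.4, 1.8]
finger_gap: 0.0855
```

```bash

python3 -c "
from plan import *
plan(loc(C['A'],-.015,0),.150,C['A'][2])"
```

```text
t 8.1167 pos [ 0.635  -0.0486  0.196 ] jawyaw -1.746 toolx [ 0.008 -0.002 -1.   ] F [ 1.24 -0.41  1.76] gap 0.0855 q [-0.25  0.45  1.41  0.    1.28  1.49]
target [0.6059 0.1672 0.15  ] shift [ 0.227 -0.333 -1.037] spin 0.228 dist 0.223
```

Request:
send_rows(increments=[[[0,-0.33,-1],0.228,0],[[0,-0.33,-1],0.228,0],[[0,-0.33,-1],0.228,0],[[0,-0.33,-1],0.228,0],[[0.1,-0.33,-1],0.228,0],[[0.2,-0.33,-1],0.228,0],[[0.2,-0.33,-1],0.228,0],[[0.2,-0.33,-1],0.228,0]])

```text
time_s: 8.78
ee_pos: [0.6011, 0.1606, 0.1488]
eef_rot: [1.461, 1.023, -1.468]
force: [0.9, -0.4, 0.3]
finger_gap: 0.0855
```

```bash

python3 -c "
from plan import *
plan(loc(C['A'],-.015,0),.055,C['A'][2])"
```

```text
t 8.7833 pos [0.6011 0.1606 0.1488] jawyaw -1.923 toolx [-0.004 -0.001 -1.   ] F [ 0.94 -0.39  0.31] gap 0.0855 q [ 0.08  0.47  1.49 -0.    1.18  2.01]
target [0.6059 0.1672 0.055 ] shift [ 0.469  0.013 -0.04 ] spin 0.002 dist 0.094
```

Request:
send_rows(increments=[[[0.05,0.013,-0.04],0,0],[[0.2,0.013,-0.04],0,0],[[0.34,0.013,-0.04],0,0],[[0.44,0.013,-0.04],0,0],[[0.46,0.013,-0.04],0,0.2],[[0.46,0.013,-0.04],0,0.3]])

```text
time_s: 9.28
ee_pos: [0.6078, 0.1657, 0.0573]
eef_rot: [1.465, 1.02, -1.468]
force: [-0.7, -0.7, 0.3]
finger_gap: 0.0636
```

Request:
send_rows(increments=[[[0,0,0],0,1],[[0,0,0],0,1],[[0,0,0],0,1],[[0,0,0],0,1],[[0,0,0],0,1],[[0,0,0],0,1]], squeeze=90)

```text
time_s: 9.78
ee_pos: [0.6093, 0.1668, 0.0605]
eef_rot: [1.467, 1.018, -1.462]
force: [1.1, -0.2, 5.7]
finger_gap: 0.0482
```

Request:
send_rows(increments=[[[-0.07,0,0],0,1],[[-0.14,0,0],0,1],[[-0.2,0,0],0,1],[[-0.2,0,0],0,1],[[-0.2,0,0],0,1],[[-0.2,0,0],0,1],[[-0.2,0,0],0,1]])

```text
time_s: 10.37
ee_pos: [0.6067, 0.1669, 0.0972]
eef_rot: [1.463, 1.022, -1.467]
force: [0.1, 0.2, -5.9]
finger_gap: 0.0482
```

```bash

python3 -c "
from plan import *
s=robot.state();print(s['force'],s['wrist_torque'],s['ee_pos'])
im=robot.get_image('scene');s=robot.state();print(s['force'],s['wrist_torque'],s['ee_pos'],s['finger_gap'])
plan(loc(D,-.025-.015,0),.25,D[2])
cv2.imwrite('pics/s3.png',cv2.resize(im[160:420,230:490],None,fx=2.3,fy=2.3))
im=robot.get_image('top')
cv2.imwrite('pics/t3.png',cv2.resize(im[160:320,130:350],None,fx=3.6,fy=3.6))"
```

```text
[ 0.0681518   0.15992562 -5.93578708] [-0.00959238  0.07061129  0.02064854] [0.60668736 0.1669369  0.09723025]
[-0.15761977 -0.57240741 -6.45495732] [ 0.04292619  0.03803497 -0.02793103] [0.60680054 0.16693173 0.09728757] 0.04812478290864861
t 10.4167 pos [0.6068 0.1669 0.0973] jawyaw -1.925 toolx [-0.002 -0.    -1.   ] F [-0.16 -0.57 -6.45] gap 0.0481 q [0.09 0.54 1.53 0.   1.08 2.02]
target [0.4694 0.395  0.25  ] shift [-0.762 -1.041 -0.831] spin -0.266 dist 0.307
```

View pics/s3.png

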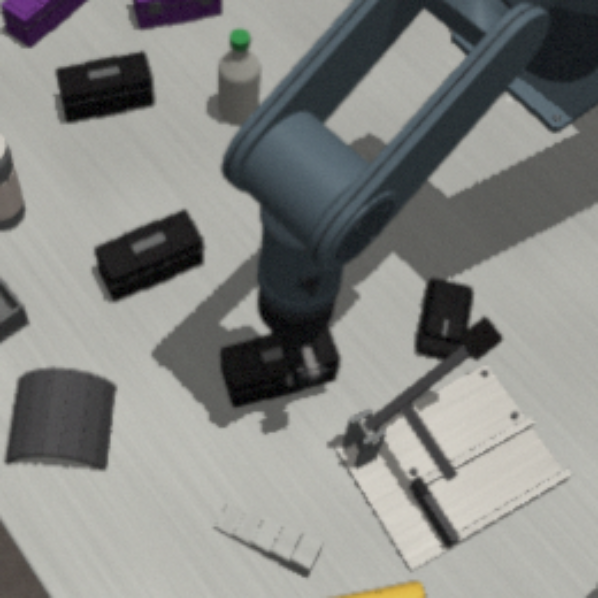

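View pics/t3.png

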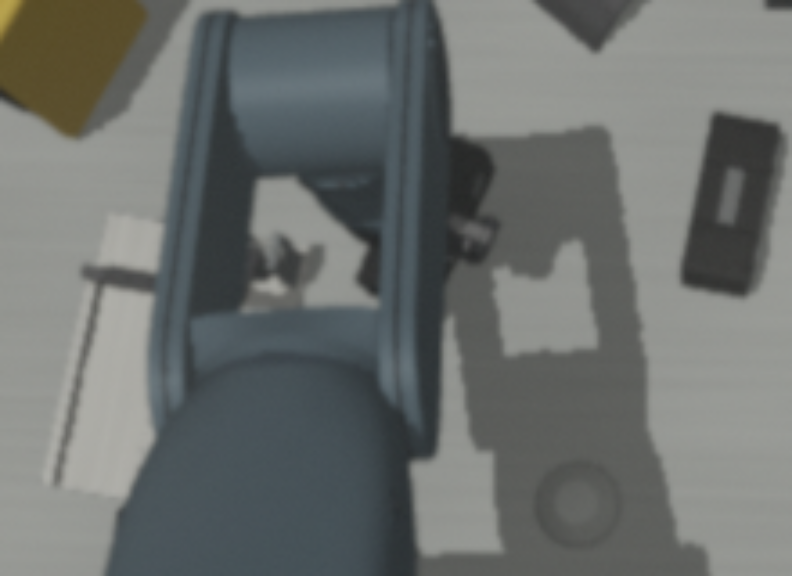

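A reads 5.9–6.5 N, so it is the heavy case, held level. I'll raise it well over the lever (pad top at 180 mm) and carry it across.

Request:
send_rows(increments=[[[-0.1,0,0],0,1],[[-0.28,0,0],0,1],[[-0.46,0,0],0,1],[[-0.64,0,0],0,1],[[-0.8,0,0],0,1],[[-0.92,-0.05,-0.04],0,1],[[-0.92,-0.15,-0.12],-0.1,1],[[-0.92,-0.3,-0.24],-0.2,1]])

```text
time_s: 11.13
ee_pos: [0.5702, 0.2311, 0.2844]
eef_rot: [1.356, 1.105, -1.349]
force: [0.1, 0.9, -6.5]
finger_gap: 0.0483
```

```bash

python3 -c "
from plan import *
plan(loc(D,-.038,0),.28,D[2])"
```

```text
t 11.1333 pos [0.5702 0.2311 0.2844] jawyaw -1.768 toolx [ 0.005 -0.001 -1.   ] F [ 0.06  0.89 -6.55] gap 0.0483 q [ 0.2   0.36  1.33 -0.    1.45  1.97]
target [0.4714 0.3947 0.28  ] shift [ 0.019 -0.645 -0.705] spin -0.067 dist 0.191
```

Request:
send_rows(increments=[[[0,-0.12,-0.13],-0.03,1],[[0,-0.25,-0.27],-0.067,1],[[0,-0.38,-0.41],-0.067,1],[[0,-0.5,-0.55],-0.067,1],[[0,-0.6,-0.66],-0.067,1],[[0.02,-0.645,-0.705],-0.067,1],[[0.02,-0.645,-0.705],-0.067,1],[[0.02,-0.645,-0.705],-0.067,1]])

```text
time_s: 11.8
ee_pos: [0.4684, 0.3965, 0.2775]
eef_rot: [1.312, 1.138, -1.315]
force: [0.1, -1.0, -6.3]
finger_gap: 0.0481
```

```bash

python3 -c "
from plan import *
plan(loc(D,-.038,0),.13,D[2])"
```

```text
t 11.8 pos [0.4684 0.3965 0.2775] jawyaw -1.713 toolx [-0.001 -0.002 -1.   ] F [ 0.09 -1.02 -6.28] gap 0.0481 q [ 0.52  0.36  1.34 -0.    1.44  2.23]
target [0.4714 0.3947 0.13  ] shift [0.738 0.017 0.006] spin 0.003 dist 0.148
```

Request:
send_rows(increments=[[[0.1,0.015,0.006],0,1],[[0.25,0.015,0.006],0,1],[[0.4,0.015,0.006],0,1],[[0.55,0.015,0.006],0,1],[[0.68,0.015,0.006],0,1],[[0.78,0.015,0.006],0,1],[[0.8,0.015,0.006],0,1],[[0.8,0.015,0.006],0,1]])

```text
time_s: 12.47
ee_pos: [0.4718, 0.3929, 0.1167]
eef_rot: [1.312, 1.137, -1.32]
force: [0.5, -0.4, -6.1]
finger_gap: 0.0485
```

```bash

python3 -c "
from m2 import *
from plan import *
s=robot.get_image('scene');t=robot.get_image('top');cv2.imwrite('pics/sc4.png',s);cv2.imwrite('pics/tp4.png',t)
p=robot.state()['ee_pos'];zb=p[2]-.0595
cc=loc((p[0],p[1],D[2]),.013,0)
B=[(box(cc[0],cc[1],D[2],z0=zb,z1=zb+.06),(0,255,0)),(box(*D,L=.205,W=.156,z1=.008,cx=.0175,cy=-.04),(0,0,255))]
overlay(s,'scene',(340,250,500,420),4,B,'pics/s4.png')
overlay(t,'top',(120,180,280,320),4,B,'pics/t4.png')
plan(loc(D,-.038,0),.075,D[2])"
```

```text
t 12.5667 pos [0.4734 0.3945 0.1198] jawyaw -1.716 toolx [ 0.002  0.001 -1.   ] F [ 0.19  0.68 -5.95] gap 0.0484 q [ 0.51  0.49  1.54 -0.    1.11  2.23]
target [0.4714 0.3947 0.075 ] shift [ 0.224 -0.01   0.001] spin -0.001 dist 0.045
```

View pics/s4.png

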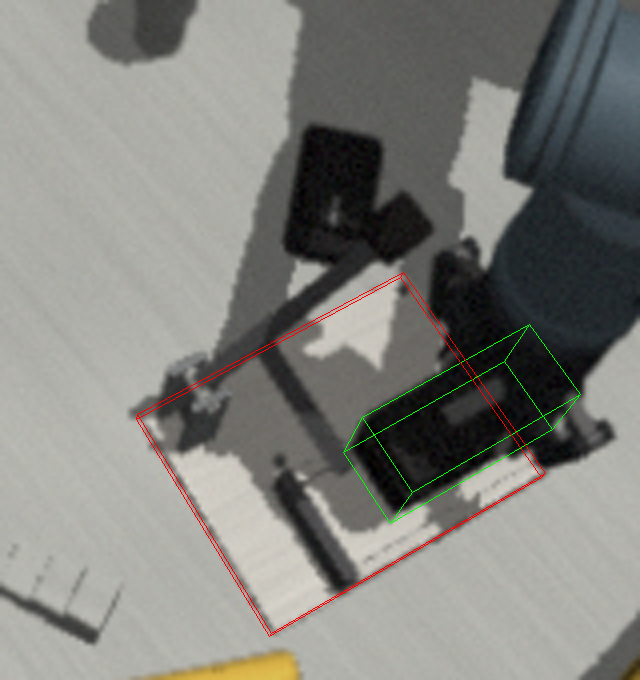

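View pics/t4.png

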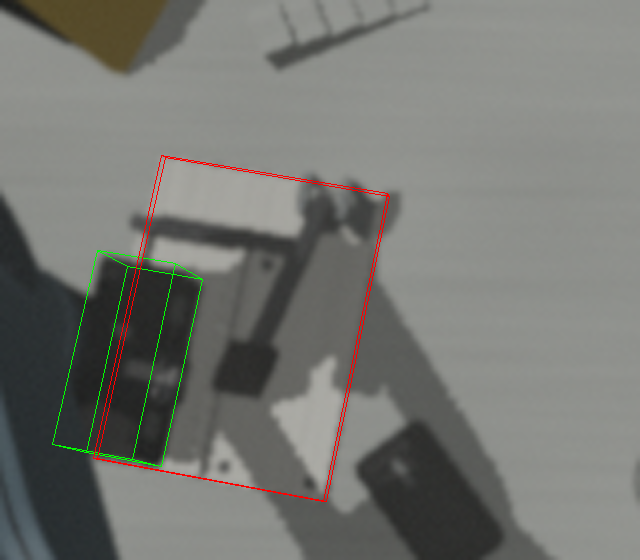

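```bash

python3 -c "
from plan import *
z3=lambda x,y:(320+(x+.5)/4-.5,270+(y+.5)/4-.5)
P=plane('scene',[z3(343,270),z3(360,268),z3(415,388),z3(433,380)],.105)[:,:2]
c,s=np.cos(D[2]),np.sin(D[2]);print(((P-D[:2])@np.array([[c,-s],[s,c]])*1000).round())"
```

```text
[[ 59. -91.]
 [ 50. -87.]
 [ 62. -10.]
 [ 50.  -9.]]
```

Request:
send_rows(increments=[[[0.08,-0.005,0],0,1],[[0.16,-0.005,0],0,1],[[0.22,-0.005,0],0,1],[[0.24,-0.005,0],0,1],[[0.24,-0.005,0],0,1],[[0.24,-0.005,0],0,1]])

```text
time_s: 13.07
ee_pos: [0.4716, 0.3952, 0.0714]
eef_rot: [1.316, 1.137, -1.313]
force: [0.4, -0.4, -5.5]
finger_gap: 0.0483
```

```bash

python3 -c "
from plan import *
plan(loc(D,-.008,0),.0685,D[2])
s=robot.state();print(s['force'],s['wrist_torque'])"
```

```text
t 13.0667 pos [0.4716 0.3952 0.0714] jawyaw -1.715 toolx [ 0.001  0.001 -1.   ] F [ 0.36 -0.36 -5.5 ] gap 0.0483 q [ 0.52  0.54  1.59 -0.    1.01  2.23]
target [0.5011 0.3904 0.0685] shift [0.015 0.15  0.003] spin 0.001 dist 0.03
[ 0.35611383 -0.35764774 -5.50070922] [-0.02219616  0.05915593 -0.03783   ]
```

Request:
send_rows(increments=[[[0.006,0,0],0,1],[[0.012,0,0],0,1],[[0.012,0,0],0,1],[[0.012,0,0],0,1]])

```text
time_s: 13.4
ee_pos: [0.4712, 0.3951, 0.0686]
eef_rot: [1.315, 1.137, -1.314]
force: [0.4, 0.7, -4.4]
finger_gap: 0.0484
```

Request:
send_rows(increments=[[[0.004,0,0],0,1],[[0.008,0,0],0,1],[[0.008,0,0],0,1],[[0.008,0,0],0,1]])

```text
time_s: 13.73
ee_pos: [0.4711, 0.3951, 0.0684]
eef_rot: [1.316, 1.137, -1.313]
force: [-2.4, -1.4, 6.8]
finger_gap: 0.0482
```

The case is on the channel floor. I'll ease the pressure and slide it towards the stop.

Request:
send_rows(increments=[[[-0.006,0.01,0],0,1],[[-0.006,0.03,0],0,1],[[-0.006,0.05,0],0,1],[[-0.006,0.07,0],0,1],[[-0.006,0.09,0],0,1],[[-0.006,0.11,0],0,1],[[-0.006,0.115,0],0,1],[[-0.006,0.115,0],0,1]])

```text
time_s: 14.4
ee_pos: [0.4939, 0.392, 0.0685]
eef_rot: [1.316, 1.138, -1.314]
force: [-3.6, 1.3, 3.9]
finger_gap: 0.0481
```

Request:
send_rows(increments=[[[0,0.008,0],0,1],[[0,0.016,0],0,1],[[0,0.024,0],0,1],[[0,0.03,0],0,1],[[0,0.03,0],0,1]])

```text
time_s: 14.82
ee_pos: [0.4992, 0.3912, 0.0685]
eef_rot: [1.315, 1.139, -1.315]
force: [-5.9, 0.9, 5.4]
finger_gap: 0.0484
```

Request:
send_rows(increments=[[[0,0.006,0],0,1],[[0,0.012,0],0,1],[[0,0.012,0],0,1],[[0,0.012,0],0,1]])

```text
time_s: 15.15
ee_pos: [0.5014, 0.3909, 0.0685]
eef_rot: [1.315, 1.139, -1.315]
force: [-6.0, 1.0, 5.6]
finger_gap: 0.0483
```

Request:
send_rows(increments=[[[0,0.006,0],0,1],[[0,0.012,0],0,1],[[0,0.012,0],0,1],[[0,0.012,0],0,1]])

```text
time_s: 15.48
ee_pos: [0.502, 0.3908, 0.0685]
eef_rot: [1.313, 1.141, -1.317]
force: [-11.7, 1.6, 9.7]
finger_gap: 0.0484
```

Request:
send_rows(increments=[[[0,0.006,0],0,1],[[0,0.012,0],0,1],[[0,0.015,0],0,1],[[0,0.015,0],0,1]])

```text
time_s: 15.82
ee_pos: [0.5021, 0.3907, 0.0685]
eef_rot: [1.309, 1.144, -1.321]
force: [-20.6, 2.7, 15.0]
finger_gap: 0.0481
```

```bash

python3 -c "
from m2 import *
from plan import *
s=robot.get_image('scene');t=robot.get_image('top')
cc=loc(D,.005,0)
B=[(box(cc[0],cc[1],D[2],z0=.008,z1=.068),(0,255,0)),(box(*D,L=.205,W=.156,z1=.008,cx=.0175,cy=-.04),(0,0,255)),(box(*D,L=.01,W=.076,z0=.008,z1=.038,cx=.07),(255,255,0))]
overlay(s,'scene',(340,250,500,420),4,B,'pics/s5.png')
overlay(t,'top',(120,180,280,320),4,B,'pics/t5.png')
print(robot.state())"
```

```text
{'time_s': 15.9167, 'q': array([0.48402168, 0.58273759, 1.52690861, 0.00476007, 1.03965809,
       2.19531341]), 'dq': array([-0.00072152, -0.00096792, -0.0001254 ,  0.0001023 , -0.00202454,
       -0.00098897]), 'joint_efforts': array([ -9.52221483, -50.65769434, -29.36613679,  -3.20531309,
        -5.26977494,   0.23395764]), 'ee_pos': array([0.50208697, 0.39066957, 0.06849491]), 'eef_rot': array([ 1.309173  ,  1.14421887, -1.32060063]), 'force': array([-20.5209187 ,   1.71953448,  14.04139919]), 'wrist_torque': array([0.53576689, 2.71140572, 0.20202528]), 'finger_gap': 0.04853558655603532}
```

View pics/s5.png

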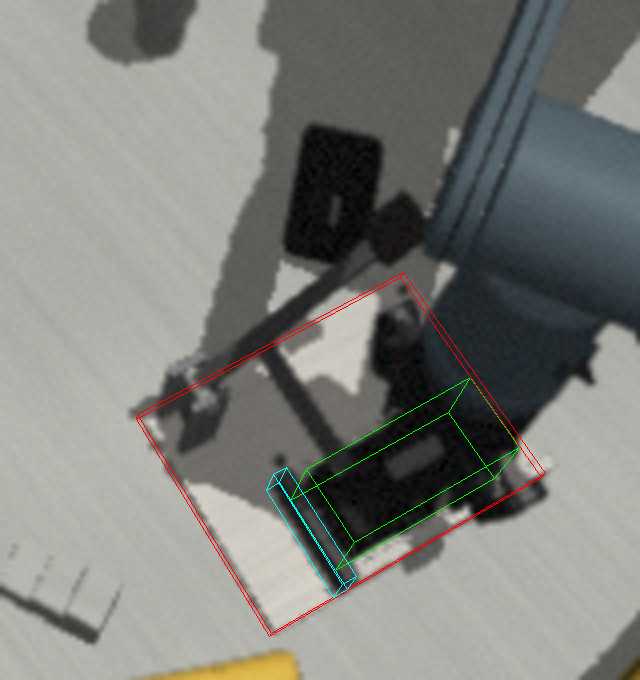

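View pics/t5.png

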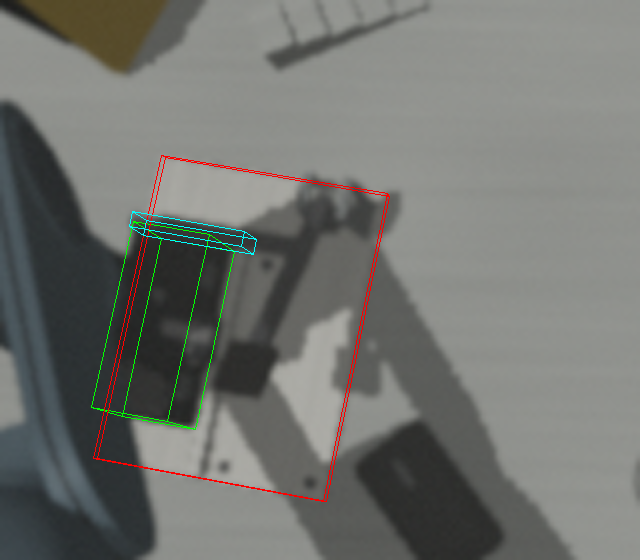

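The case sits against the stop: the push stalled at about 20 N and the wireframe of the home pose matches in both views. I'll relax, release and rise.

Request:
send_rows(increments=[[[0,-0.018,0],0,1],[[0,-0.018,0],0,1],[[0,-0.018,0],0,0.3],[[0,-0.018,0],0,0.1],[[0,-0.018,0],0,0.1],[[0,-0.018,0],0,0.1]])

```text
time_s: 16.42
ee_pos: [0.5047, 0.39, 0.0678]
eef_rot: [1.316, 1.137, -1.314]
force: [-1.6, 0.6, 0.4]
finger_gap: 0.0771
```

Request:
send_rows(increments=[[[-0.1,0,0],0,0.1],[[-0.25,0,0],0,0.1],[[-0.4,0,0],0,0.1],[[-0.6,0,0],0,0.1],[[-0.8,0,0],0,0.3],[[-1,0,0],0,0.5],[[-1,0,0],0,1],[[-1,0,0],0,1]])

```text
time_s: 17.08
ee_pos: [0.5056, 0.3906, 0.2714]
eef_rot: [1.321, 1.135, -1.308]
force: [-0.1, -0.1, -1.1]
finger_gap: 0.0287
```

```bash

python3 -c "
from plan import *
plan(loc(D,-.025,-.098),.27,D[2])
s=robot.get_image('scene');
cv2.imwrite('pics/s6.png',cv2.resize(s[220:420,330:510],None,fx=3,fy=3))"
```

```text
t 17.0833 pos [0.5056 0.3906 0.2714] jawyaw -1.716 toolx [ 0.007  0.003 -1.   ] F [-0.1  -0.09 -1.11] gap 0.0287 q [ 0.48  0.41  1.29 -0.    1.44  2.2 ]
target [0.4701 0.2958 0.27  ] shift [ 0.004 -0.107  0.495] spin 0.0 dist 0.101
```

View pics/s6.png

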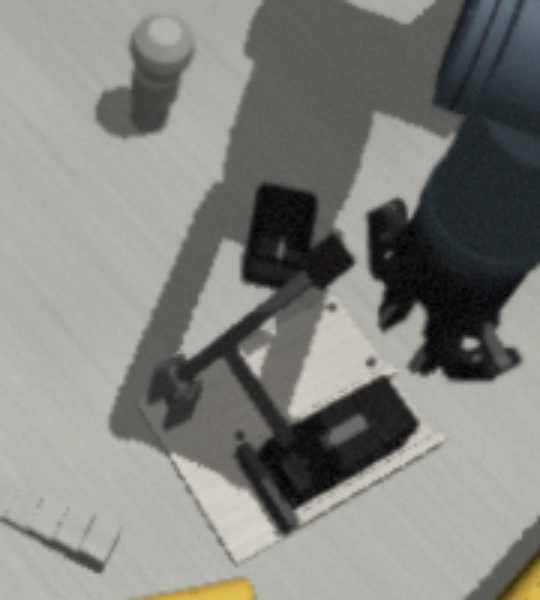

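Released cleanly, and the case is still seated against the stop. Next I move over the pad with closed fingers.

Request:
send_rows(increments=[[[0,-0.02,0.12],0,1],[[0,-0.04,0.3],0,1],[[0,-0.07,0.45],0,1],[[0.05,-0.077,0.495],0,1],[[0.1,-0.077,0.495],0,1],[[0.1,-0.077,0.495],0,1],[[0.1,-0.077,0.495],0,1]])

```text
time_s: 17.72
ee_pos: [0.4739, 0.2946, 0.2458]
eef_rot: [1.313, 1.139, -1.318]
force: [-0.3, -0.3, -0.1]
finger_gap: 0.0001
```

```bash

python3 -c "
from plan import *
im=robot.get_image('scene');im2=robot.get_image('top')
cv2.imwrite('pics/s7.png',np.hstack([cv2.resize(im[220:380,360:500],None,fx=2.8,fy=2.8)[:400],cv2.resize(im2[200:343,120:260],None,fx=2.8,fy=2.8)[:400]]))
p=robot.state()['ee_pos']
for a in np.radians([37.2,30,25,20,15,10,5,0,-1.5]):
    x=.1-.155*np.cos(a)+.008*np.sin(a);z=.08+.155*np.sin(a)+.008*np.cos(a)
    print(np.degrees(a).round(),round(x,4),round(z,4));plan(loc(D,x,-.098),z+.025,D[2])" | grep -v ^t\ 
```

```text
37.0 -0.0186 0.1801
target [0.4764 0.2949 0.2051] shift [ 0.21   0.009 -0.   ] spin 0.002 dist 0.042
30.0 -0.0302 0.1644
target [0.4649 0.2966 0.1894] shift [ 0.289 -0.049 -0.   ] spin 0.002 dist 0.059
25.0 -0.0371 0.1528
target [0.4581 0.2976 0.1778] shift [ 0.347 -0.083 -0.   ] spin 0.002 dist 0.071
20.0 -0.0429 0.1405
target [0.4524 0.2984 0.1655] shift [ 0.408 -0.112 -0.   ] spin 0.002 dist 0.085
15.0 -0.0476 0.1278
target [0.4477 0.2991 0.1528] shift [ 0.472 -0.135 -0.   ] spin 0.002 dist 0.098
10.0 -0.0513 0.1148
target [0.4441 0.2996 0.1398] shift [ 0.537 -0.153 -0.   ] spin 0.002 dist 0.112
5.0 -0.0537 0.1015
target [0.4417 0.3    0.1265] shift [ 0.603 -0.166 -0.   ] spin 0.002 dist 0.125
0.0 -0.055 0.088
target [0.4404 0.3002 0.113 ] shift [ 0.671 -0.172 -0.   ] spin 0.002 dist 0.139
-2.0 -0.0552 0.0839
target [0.4403 0.3002 0.1089] shift [ 0.691 -0.173 -0.   ] spin 0.002 dist 0.142
```

View pics/s7.png

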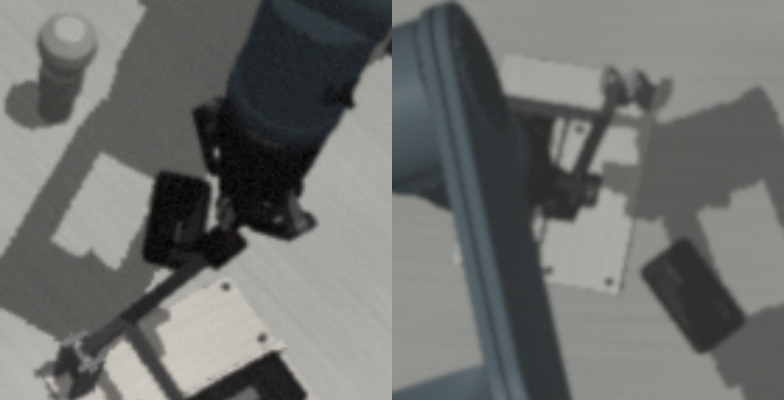

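The closed fingertips are above the pad in both views. I'll press along the pad's arc.

Request:
send_rows(increments=[[[0.07,0.005,0],0,1],[[0.14,0.005,0],0,1],[[0.21,0,0],0,1],[[0.25,-0.02,0],0,1],[[0.29,-0.045,0],0,1],[[0.345,-0.08,0],0,1],[[0.345,-0.08,0],0,1]])

```text
time_s: 18.4
ee_pos: [0.4592, 0.2977, 0.1786]
eef_rot: [1.316, 1.137, -1.311]
force: [4.1, -0.4, 5.6]
finger_gap: -0.0001
```

```bash

python3 -c "
from plan import *
plan(loc(D,-.0429,-.098),.1655,D[2])
im=robot.get_image('scene')
cv2.imwrite('pics/s8.png',cv2.resize(im[220:400,330:500],None,fx=3,fy=3))"
```

```text
t 18.4 pos [0.4592 0.2977 0.1786] jawyaw -1.714 toolx [ 0.003  0.001 -1.   ] F [ 4.07 -0.44  5.64] gap -0.0001 q [ 0.37  0.32  1.66 -0.    1.17  2.09]
target [0.4524 0.2984 0.1655] shift [ 0.066 -0.035  0.001] spin 0.003 dist 0.015
```

View pics/s8.png

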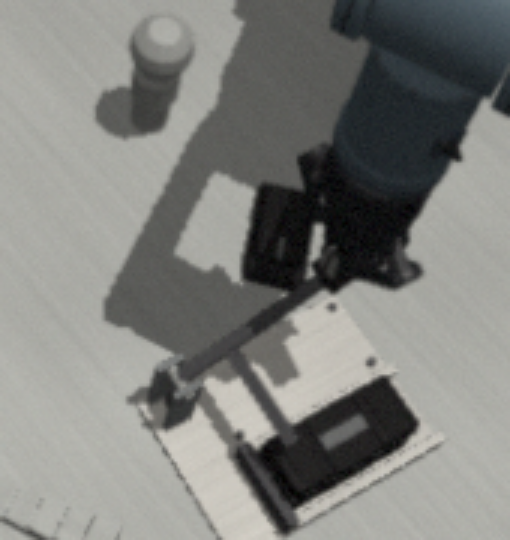

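The lever is moving down under the tip (about 7 N). I'll continue.

Request:
send_rows(increments=[[[0.06,-0.03,0],0,1],[[0.12,-0.052,0],0,1],[[0.18,-0.068,0],0,1],[[0.24,-0.08,0],0,1],[[0.3,-0.088,0],0,1],[[0.33,-0.09,0],0,1],[[0.33,-0.09,0],0,1],[[0.33,-0.09,0],0,1]])

```text
time_s: 19.12
ee_pos: [0.4409, 0.2998, 0.1133]
eef_rot: [1.314, 1.138, -1.314]
force: [-1.5, -0.7, 2.9]
finger_gap: -0.0003
```

Request:
send_rows(increments=[[[0.01,0,0],0,1],[[0.015,0,0],0,1],[[0.015,0,0],0,1]])

```text
time_s: 19.37
ee_pos: [0.441, 0.2999, 0.1128]
eef_rot: [1.316, 1.138, -1.313]
force: [-8.2, -2.6, 21.8]
finger_gap: 0.0001
```

Request:
send_rows(increments=[[[-0.1,0,0],0,1],[[-0.3,0,0],0,1],[[-0.5,0,0],0,1],[[-0.7,0,-0.1],0,1],[[-0.8,-0.2,-0.3],0,1],[[-0.8,-0.4,-0.5],0,1],[[-0.8,-0.4,-0.5],0,1]])

```text
time_s: 19.95
ee_pos: [0.3755, 0.4119, 0.272]
eef_rot: [1.319, 1.138, -1.312]
force: [-0.6, 0.5, -0.1]
finger_gap: -0.0001
```

```bash

python3 -c "
from m2 import *
from plan import *
plan(loc(D,-.0429,-.098),.1655,D[2])
s=robot.get_image('scene');t=robot.get_image('top')
cv2.imwrite('pics/sc9.png',s);cv2.imwrite('pics/tp9.png',t)
cc=loc(D,.005,0)
B=[(box(*D,L=.036,W=.03,z0=.078,z1=.088,cx=-.055,cy=-.098),(0,255,255))]
overlay(s,'scene',(340,250,500,420),3,B+[(box(cc[0],cc[1],D[2],z0=.008,z1=.068),(0,255,0))],'pics/s9.png')"
```

```text
t 19.95 pos [0.3755 0.4119 0.272 ] jawyaw -1.716 toolx [ 0.003  0.003 -1.   ] F [-0.64  0.53 -0.1 ] gap -0.0001 q [0.63 0.26 1.49 0.   1.38 2.35]
target [0.4524 0.2984 0.1655] shift [0.532 0.461 0.508] spin -0.0 dist 0.174
```

View pics/s9.png

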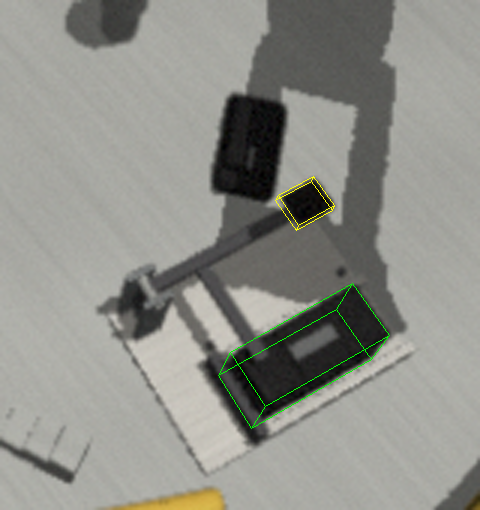

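View pics/sc9.png

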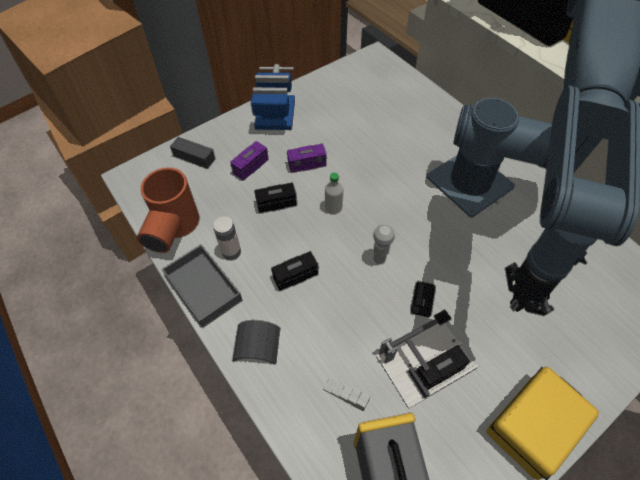

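View pics/tp9.png

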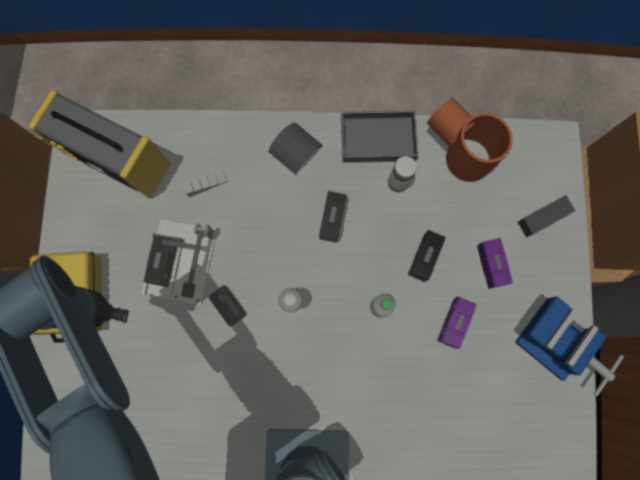

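```bash

python3 -c "
from m2 import *
from plan import *
s=cv2.imread('pics/sc9.png');t=cv2.imread('pics/tp9.png')
cc=loc(D,.005,0)
B=[(box(cc[0],cc[1],D[2],z0=.008,z1=.068),(0,255,0))]
overlay(t,'top',(135,210,225,310),6,B,'pics/t9.png')
overlay(t,'top',(135,210,225,310),6,[],'pics/t9b.png')
a=cv2.imread('pics/t9.png');b=cv2.imread('pics/t9b.png')
overlay(s,'scene',(390,310,480,410),6,[],'pics/s9b.png');c=cv2.imread('pics/s9b.png')
cv2.imwrite('pics/cmp.png',cv2.resize(np.hstack([a[:,:400],c]),None,fx=.82,fy=.82))"
```

```text
(no output)
```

View pics/cmp.png

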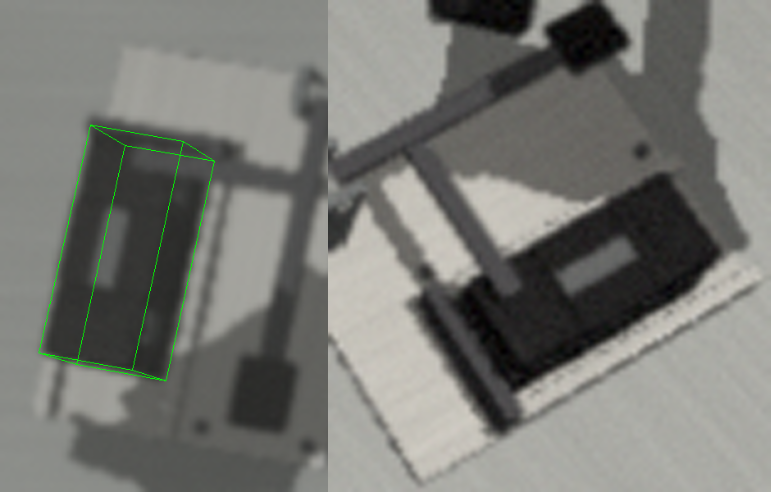

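The lever stays down at its nominal "down" position. The case matches the home wireframe, with no floor visible between its end and the stop. Everything else is at its original pixels, so I'm handing in.

```bash
python3 -c "
from bench import robot
print(robot.state()['time_s'],robot.state()['force']);print(robot.close_job())"
```

```text
20.05 [-0.08004152 -0.67886128  0.27237876]
the job is handed in; nothing more can be done
None
```

I lifted the cases in turn and found A to be the heavy one: C read about 1–2 N, B about 2–3 N and A about 6 N. I set C and B back upright where they stood. I lowered A into the cradle channel and slid it until the push stalled against the back stop at about 20 N. Then I pressed the lever down along its arc to its end stop, with about 23 N at most.

The last pictures show the following:
- **Case A:** its outline matches the home position, with no gap visible at the stop.
- **Lever:** it stays level with the gripper well clear of it, and the pad is at its "down" position.
- **Other things:** the two empty cases are upright, and the bystanders look unmoved in both views.

I handed the job in at about 20 s. No check failed. C's load read lower than the 2.3 N expected for an empty case, which I put down to force noise of about 1 N.

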